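# Set the drag rider of a bench pull gauge to its limit mark

## Task

Get the bench pull gauge set: take the vee block that was left on its bed, in front of the T-handle, and stand it upright, flat on the floor of the low open steel parts tray beside the gauge, clear of the collar in it, and turn the zero knob until its pointer stands on the zero notch. Then draw the T-handle out against its spring until the drag rider that it pushes along is level with the limit mark - the rider stays where it is left, so do not overshoot, and do not touch the rider itself - and ease the handle all the way home without letting it snap back. Leave everything else on the bench where it stands.

Things in the scene. Friction and masses are not known exactly. Their poses are not given: they have to be found in the camera images.
- gauge: Pull gauge, fixed: dark steel bed plate 160 x 370 x 8 mm (own x -50..110, y -185..185). Grey spring housing on its +y end (own x -40..40, y 55..175), top 63 mm above the bench. Origin: bench level, under the middle of the T-handle's bar at home. Own z up; the handle draws out along own -y. Rider rail: 8 mm wide at own x 60, y -170..20, top 20 mm above the bench.
- drawbar (a joint): How far the T-handle is drawn out, m: 0 = fully home, at most 0.14. A spring pulls it home: about 3.5 N at 0 and 0.7 N more for every 10 mm. Let go, it snaps home at over 1 m/s.
- t_bar (a point): Middle of the T-handle's bar, where to hold it: level round steel bar, 14 mm diameter, 76 mm long, along the gauge's own x, axis 62 mm above the bench, 55 mm from the housing at home. A 16 x 12 mm upright under it joins the 12 mm draw rod (axis 30 mm above the bench) into the housing. An 8 mm arm, 24 mm above the bench, reaches from it to own x 66 mm and pushes the rider.
- rider (a joint): Where the drag rider stands, m, along the same direction as the T-handle: when the handle's arm pushes it, it reads the same as drawbar. It starts between 0 and 0.03, moves only when pushed (about 1.2 N of friction) and stays where it is left.
- rider_tip (a point): Tip of the pointer of the drag rider, a small brass block 20 x 14 x 12 mm riding on the rail (own x of the gauge 50..70), its top 32 mm above the bench; the pointer, 3 mm wide, points along the gauge's own +x over the scale plate.
- scale_plate: Graduated aluminium scale plate, 32 x 170 mm, 12 mm above the bench, flat on the bed beside the rail (gauge own x 70..102). It is geared to the zero knob: it slides, with the limit mark on it, 15 mm along gauge own +y for each rad of the knob, so zero the knob before drawing. Its origin lies at the gauge's origin when the knob is at zero.
- limit_mark (a point): Tip of the limit mark: dark steel cursor 12 x 12 mm, top 22 mm above the bench, clamped on the outer edge of the scale plate, its 3 mm nose pointing along gauge own -x at the rider's pointer. Rider and mark are level when rider_tip and limit_mark have the same own y of the gauge. Joint:rider then reads 0.055 to 0.115 (knob at zero).
- zero_knob (a joint): Angle of the zero knob, rad, positive anticlockwise seen from above; 0 = its pointer on the zero notch (pointing along the gauge's own -y, to the T-handle). It starts at 0.6 to 1.4; stops at -1.6 and 1.6. Friction 0.06 N m, stays where it is left.
- knob_grip (a point): Grip of the zero knob, on its upright axis over the middle of the housing (gauge own x 0, y 115 mm), 89 mm above the bench: a black upright bar 11 mm thick (this frame's x), 46 mm long (this frame's y), 71 to 97 mm above the bench. A white line marks the pointer half, this frame's -y. Under it a 22 mm stem and a white 60 mm dial. Pinch across this frame's x.
- vee_block: Steel vee block, 34 mm (own x) x 50 mm (own y) x 33 mm tall, with a vee groove along own y in its top; origin at the centre of its underside, own z up. 0.3 kg. It lies on the gauge's bed (8 mm above the bench) in front of the T-handle. Its two 34 mm apart side faces are flat over the full height.
- parts_tray: The open steel parts tray, 130 mm (own x) x 160 mm (own y), 35 mm tall, walls 4 mm, floor about 4 mm thick; origin at the centre of its underside. Fixed; the only open tray beside the gauge, it and the grease tin may change places.
- grease_tin: Bystander: closed tin, 84 mm diameter, 65 mm tall; origin under its centre.
- spray_can: Bystander: spray can, 60 mm diameter, about 180 mm tall, beyond the spring housing; origin under its centre.
- screw_jar: Bystander: glass jar with lid, 60 mm diameter, 85 mm tall, on the robot's side of the spring housing; origin under its centre.
- spanner: Bystander: spanner, 160 mm long, lying flat beyond the gauge, along its own x; origin under it, at mid length or near it.
- driver: Bystander: screwdriver, 180 mm long, lying on the robot's side of the gauge, along its own x; origin under it, at mid length or near it.
- hammer: Bystander: hammer, 260 mm long, lying left of the gauge, along its own x; origin under it, at mid length or near it.
- collar: Bystander: plain steel shaft collar (short thick ring), 36 mm outside diameter, 22 mm hole, 22 mm tall, lying somewhere on the tray's floor and to be left there; the vee block fits beside it. Origin under its centre.
- mug: Bystander: white mug, 80 mm diameter, 90 mm tall, at the left; origin under its centre.
There are look-alikes about, which are no part of the job. Leave any green look-alike of the vee_block alone. What is shaped like the parts_tray but green is not meant.

How it is judged:
By the outcome, as a careful person would: the job done as asked, in the order asked, and still so for the second after the job is handed in, with the robot touching nothing.
It also fails if it takes over 72 s, if anything falls off the work surface, if the arm or the gripper's body presses on something with over 40 N, if the wrist force passes 120 N, or if a joint passes its speed limit or range.

## Robot

A 7-joint arm with a two-finger parallel gripper is mounted at the origin on the work surface. World frame = base frame: x ahead of the robot, y to its left, z up, the work surface at z = 0. Lengths are in m, angles in rad, forces in N, time in s.
With the tool pointing down it reaches from about 0.425 to 0.925 m from the base axis. Payload 6.8 kg.
Tool frame: the origin (TCP) lies on the centre line of the jaws, within the pads' length; the fingertips stand 25 mm ahead of it and the grasp point (between the pads) lies 6 mm ahead of it; z points along the fingers, y is the line along which they close (so a half turn about z gives the same grasp; the last joint's range is limited). The gripper opens to 85 mm and grips with 20 to 120 N. Pads are 22 mm wide; open, the fingers measure 114 mm over their backs; the gripper's body (76 mm by 85 mm) begins 54 mm behind the grasp point. The pads swing forward as they close: fully open they stand 13 mm farther back than shut.
Start: joints at [-1.454, 0.477, 0.022, 1.555, -0.011, 1.109, -0.083], TCP at [0.15, 0.658, 0.217] pointing down, gripper open.
Joint ranges: [-2.96, 2.96], [-0.34, 2.1], [-1.41, 1.46], [0.24, 2.44], [-1.37, 4.51], [0.17, 1.92], [-2.96, 2.96]. Speed limits (rad/s): [2.39, 2.39, 3.14, 3.14, 3.14, 3.14, 3.14].

## Interface

Orientations are given as a rotation vector (axis times angle).
In Python, from station import arm gives the robot as it stands.
- The arm moves only by the shell command python3 -m creep 'ROWS' [FORCE]. ROWS is a JSON object of lists of equal length, an entry for each row: "translation": the shift along the tool's x, y, z in cm, a list of three; "rot": the turn, a rotation vector about the tool's x, y, z in degrees, a list of three; "fingers": the opening, from 0 (shut) to 1 (fully open). In form: {"translation": [[tx, ty, tz], ...], "rot": [[rx, ry, rz], ...], "fingers": [fingers, ...]}. A call has 1 to 10 rows; each row is the pose to reach, as a shift and turn from the pose commanded when the call began, along the tool's axes at that moment; what a row does not reach only later rows make up. A row lasts 1/8 s, in which the tool goes at most 62.5 mm and 10.7 degrees, less where a joint would pass 70% of its speed; a pose out of reach is approached as far as the arm can. A call with a gripper value outside its range is refused whole. The fingers move at their own pace and stop on an object; FORCE is the grip in N (left out, the last holds). Time passes only in rows, so rows that repeat a pose let the fingers close. It gives the time, the measured TCP pose, the force, the opening and the grip force at its end, in the units of the state.
- arm.state(): the state, without advancing time (a new reading comes with each control period).
- arm.read_camera(name): name is "side" or "top"; returns a dict with "color" (400x640x3 uint8, blue, green, red), "intrinsics" (3x3 intrinsics, pixels), "world_to_cam" (4x4, takes a point from world to camera coordinates). Camera axes: x right, y down, z forward; pixel columns grow to the right and rows downward; lengths in m; the calibration is good to about 2 mm. A picture is of the moment at which its call begins. There is no depth.
- arm.close_job(): hands the job in; it is judged then, once.
The state is a dict: "clock": time; "q": joint angles; "dq": joint speeds; "effort": joint torques, N m; "ee_pos": TCP position; "orientation": TCP orientation; "ft_force": force on the tool from outside, world axes, zero at the start; "moment": the same for the moment, N m; "opening": finger opening in m; "grasp_force": force on a finger pad.
Only numpy, scipy, OpenCV 4.12 (cv2) and the standard library are available. Lean on these libraries where they do the work, as an engineer would, in place of code of your own. Each camera call takes 0.05 s, during which the arm holds its last target. There are 200 camera calls.

## Working session

There is one attempt and no reset: what is moved stays moved. The work goes in short steps, Python scripts to look and compute and a shell command to move; the robot and the scene stay as the last step left them, time stands still between calls to the robot, and variables do not carry over. Pictures are saved under pics/ and viewed, at most 10 in all, crops included, and the job is handed in when it is done.

```bash
ls; mkdir -p pics; python3 - <<'E'
from station import arm
import cv2,numpy as np
s=arm.state();print(s)
for n in("top","side"):
    d=arm.read_camera(n);cv2.imwrite(f"pics/{n}0.png",d["color"]);print(d["intrinsics"].tolist(),np.round(d["world_to_cam"],4).tolist())
E
```

```text
pics
{'clock': 0.0, 'q': array([-1.45411079,  0.47782405,  0.02234104,  1.55647541, -0.01150462,
        1.10928682, -0.08311045]), 'dq': array([ 0.00025825,  0.00072461,  0.00134162,  0.00059281, -0.00143938,
        0.00147214, -0.00180885]), 'effort': array([-5.53327955e-04, -5.96452403e+01,  1.60753738e+00, -2.81197071e+01,
        1.23877623e-02,  9.13197262e-03, -2.59025961e-05]), 'ee_pos': array([0.1503323 , 0.65740018, 0.21569959]), 'orientation': array([-3.52329033e-01, -3.12169829e+00,  2.92790006e-03]), 'ft_force': array([-0.24315286,  0.14171373, -0.21952522]), 'moment': array([ 2.76516769e-02,  1.27716956e-02, -2.49340112e-05]), 'grasp_force': 0.0, 'opening': 0.08497376648806583}
[[458.01014331116136, 0.0, 324.9722285566148], [0.0, 458.01014331116136, 209.77837287119831], [0.0, 0.0, 1.0]] [[-0.0015, -0.9999, -0.0126, 0.07], [-0.9986, 0.0022, -0.0535, 0.5062], [0.0535, 0.0125, -0.9985, 1.3579], [0.0, 0.0, 0.0, 1.0]]
[[471.0449894459509, 0.0, 318.92871282595064], [0.0, 471.0449894459509, 197.79647981192997], [0.0, 0.0, 1.0]] [[0.9574, -0.2886, -0.0096, -0.4939], [-0.1485, -0.4636, -0.8735, 0.187], [0.2477, 0.8378, -0.4867, 1.1725], [0.0, 0.0, 0.0, 1.0]]
```

View pics/top0.png

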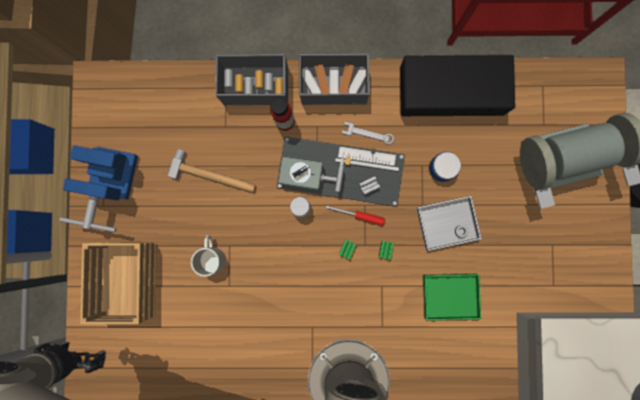

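View pics/side0.png

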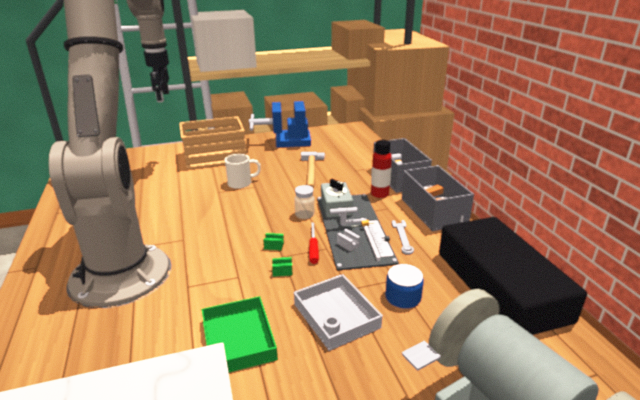

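Top view: gauge bed spans about (280..405, 138..205), knob (300,172), T-handle (340,177), vee block (370,185), tray (449,223) with collar (460,232). I enlarge that area.

```bash
cat > h.py <<'E'
import numpy as np,cv2
from station import arm
def cam(n):
    d=arm.read_camera(n);return d["color"],np.array(d["intrinsics"]),np.array(d["world_to_cam"])
def ray(u,v,z,K,T):
    R,t=T[:3,:3],T[:3,3];c=-R.T@t;d=R.T@np.linalg.solve(K,[u,v,1]);return c+d*(z-c[2])/d[2]
def proj(p,K,T):
    q=K@(T[:3,:3]@np.array(p)+T[:3,3]);return q[:2]/q[2]
E
python3 - <<'E'
from h import *
i,K,T=cam("top")
c=i[130:255,272:487];cv2.imwrite("pics/c1.png",cv2.resize(c,None,fx=3.7,fy=3.7,interpolation=cv2.INTER_CUBIC))
hsv=cv2.cvtColor(i,cv2.COLOR_BGR2HSV)
for k,(u,v,z) in dict(bed_tl=(285.5,138.5,.008),tr=(405,154,.008),br=(398,205.5,.008),bl=(278.5,187.5,.008)).items(): print(k,ray(u,v,z,K,T))
E
```

```text
bed_tl [0.72368631 0.18865792 0.008     ]
tr [ 0.67488902 -0.17297344  0.008     ]
br [ 0.51903526 -0.15030185  0.008     ]
bl [0.57432788 0.20935783 0.008     ]
```

View pics/c1.png

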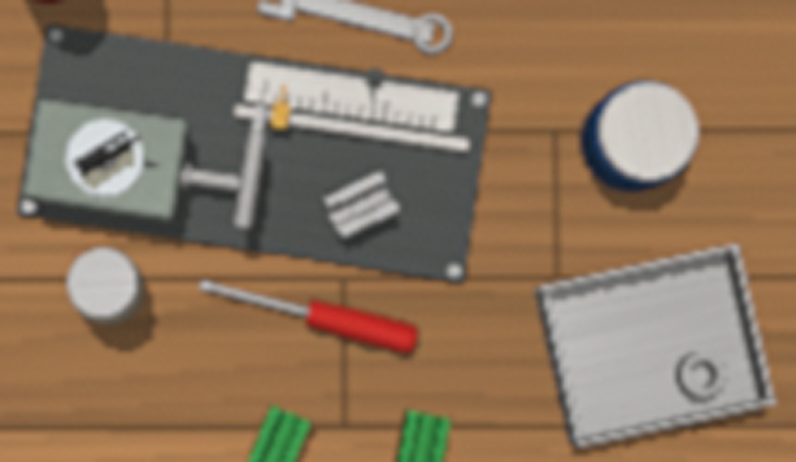

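Crop (3.7×, origin 272,130): bed corners (48,28),(491,92),(463,283),(19,215); vee block top corners (323,202),(381,172),(401,207),(343,240); tray rim (540,290),(738,246),(774,403),(577,448); collar (698,376); rider pointer about (283,90), limit mark nose about (375,95); knob white line pointing up-right.

```bash
cat >> h.py <<'E'
from scipy.spatial.transform import Rotation as Ro
def fit(own,w):
    own=np.array(own,float);w=np.array(w)[:,:2];a=own-own.mean(0);b=w-w.mean(0)
    th=np.arctan2((a[:,0]*b[:,1]-a[:,1]*b[:,0]).sum(),(a*b).sum())
    R=np.array([[np.cos(th),-np.sin(th)],[np.sin(th),np.cos(th)]]);t=w.mean(0)-R@own.mean(0)
    return th,R,t,np.abs(own@R.T+t-w).max()
def go(p,ydir=None):
    "delta to TCP p, with jaw closing along world direction ydir: cm in tool axes, deg about tool z; down"
    s=arm.state();R=Ro.from_rotvec(s["orientation"]);M=R.as_matrix()
    d=M.T@(np.array(p)-s["ee_pos"])*100
    rv=np.zeros(3)
    if ydir is not None:
        y=np.array([*ydir,0]);y/=np.linalg.norm(y);c=[]
        for sg in(1,-1):
            z=np.array([0,0,-1.]);yy=sg*y;N=np.stack([np.cross(yy,z),yy,z],1);c.append(np.degrees(Ro.from_matrix(M.T@N).as_rotvec()))
        print("rot options",*[np.round(x,1) for x in c])
    print("trans cm",np.round(d,2),"q7",s["q"][6],"t",s["clock"],"ee",np.round(s["ee_pos"],4))
E
python3 - <<'E'
from h import *
i,K,T=cam("top")
P=lambda x,y,z:ray(272+(x+.5)/3.7-.5,130+(y+.5)/3.7-.5,z,K,T)
th,R,t,e=fit([(.11,.185),(.11,-.185),(-.05,-.185),(-.05,.185)],[P(*c,.008) for c in[(48,28),(491,92),(463,283),(19,215)]])
print("gauge",th,t,e)
own=lambda p:np.round(R.T@(p[:2]-t),4)
print("tbar ends",own(P(259,103,.065)),own(P(243,226,.065)),"rider",own(P(283,90,.032)),"mark",own(P(375,95,.022)))
print("knobcentre",own(P(109,155,.097)),t+R@[0,.115])
V=[P(*c,.041) for c in[(323,202),(381,172),(401,207),(343,240)]]
vt,vR,v,ve=fit([(-.017,.025),(.017+0-.034,-.025),(.017-.034,-.025),(.017,.025)],[V[0],V[1],V[1],V[0]])
v=np.mean(V,0)[:2];L=V[1]-V[0]+V[2]-V[3];L=L[:2]/np.linalg.norm(L[:2]);print("vee",v,own(v),"own y dir",L,"sides",[np.linalg.norm(V[a]-V[a-1]) for a in range(4)])
tt,tR,tc,te=fit([(.065,.08),(.065,-.08),(-.065,-.08),(-.065,.08)],[P(*c,.035) for c in[(540,290),(738,246),(774,403),(577,448)]])
print("tray",tt,tc,te,"collar own",tR.T@(P(698,376,.026)[:2]-tc))
print("target tray", tc+tR@[0.0,.03],"x axis",tR[:,0]);print("gauge x,y axes",R.T)
s=arm.state();print(Ro.from_rotvec(s["orientation"]).as_matrix())
go([.35,.45,.25]);go([v[0],v[1],.2],[-L[1],L[0]])
E
```

```text
gauge -0.15191061244868648 [0.59330265 0.02664272] 0.002492490575002032
tbar ends [0.0624 0.0027] [-0.0352  0.0007] rider [ 0.0813 -0.0148] mark [ 0.09   -0.0891]
knobcentre [0.0004 0.11  ] [0.61070526 0.14031835]
vee [ 0.57726315 -0.06231622] [-0.0024 -0.0904] own y dir [ 0.47596786 -0.87946268] sides [np.float64(0.03417730374441882), np.float64(0.05202190883020042), np.float64(0.0320945661334964), np.float64(0.05310708301867029)]
tray 0.21662789305592223 [ 0.46467478 -0.29593923] 0.0014678403585059452 collar own [-0.03017469 -0.0285564 ]
target tray [ 0.45822666 -0.2666404 ] x axis [0.97662779 0.21493756]
gauge x,y axes [[ 0.98848376 -0.15132702]
 [ 0.15132702  0.98848376]]
[[-9.74843615e-01  2.22889838e-01 -2.15520893e-04]
 [ 2.22889939e-01  9.74843001e-01 -1.09423954e-03]
 [-3.37958400e-05 -1.11474987e-03 -9.99999378e-01]]
trans cm [-24.09 -15.8   -3.37] q7 -0.08310961679570723 t 0.2 ee [0.1503 0.6577 0.2161]
rot options [-0.1  0.  48.7] [-0.000e+00 -1.000e-01 -1.313e+02]
trans cm [-57.67 -60.67   1.68] q7 -0.08310961679570723 t 0.2 ee [0.1503 0.6577 0.2161]
```

```bash
python3 -m creep '{"translation":[[-5,-3,-1],[-10,-7,-2],[-15,-10,-3],[-20,-14,-3],[-24,-18,-3],[-28,-22,-3],[-31,-26,-3],[-34,-31,-3],[-37,-35,-3],[-40,-39,-3]],"rot":[[0,0,5],[0,0,10],[0,0,15],[0,0,20],[0,0,25],[0,0,30],[0,0,35],[0,0,40],[0,0,45],[0,0,48.7]],"fingers":[1,0.7,0.7,0.7,0.7,0.7,0.7,0.7,0.7,0.7]}' 40
python3 -c "
from h import *
v=[.5773,-.0623];L=[.476,-.8795]
go([*v,.12],[-L[1],L[0]])"
```

```text
clock: 1.45
ee_pos: [0.4538, 0.187, 0.2468]
orientation: [-1.611, -2.697, -0.001]
ft_force: [0.6, 0.1, 0.0]
opening: 0.0598
grasp_force: 0.0
rot options [ 0.  -0.  -0.1] [ -0.   -0.  179.9]
trans cm [-27.81  -0.94  12.67] q7 0.04668568717300045 t 1.45 ee [0.4538 0.187  0.2468]
```

```bash
python3 -m creep '{"translation":[[-5,0,1],[-10,0,2],[-15,-0.5,4],[-20,-1,6],[-25,-1,9],[-27.8,-1,12.7],[-27.8,-1,12.7],[-27.8,-1,12.7]],"rot":[[0,0,0],[0,0,0],[0,0,0],[0,0,0],[0,0,0],[0,0,0],[0,0,0],[0,0,0]],"fingers":[0.7,0.7,0.7,0.7,0.7,0.7,0.7,0.7]}'
python3 - <<'E'
from h import *
v=[.5773,-.0623];L=[.476,-.8795]
go([*v,.042],[-L[1],L[0]])
a,K,T=cam("top");b,K2,T2=cam("side")
p=proj([*v,.041],K2,T2).astype(int);print(p)
q=proj([*v,.041],K,T).astype(int)
A=cv2.resize(a[q[1]-40:q[1]+40,q[0]-40:q[0]+40],(400,400),interpolation=cv2.INTER_CUBIC)
B=cv2.resize(b[p[1]-50:p[1]+30,p[0]-40:p[0]+40],(400,400),interpolation=cv2.INTER_CUBIC)
cv2.imwrite("pics/c2.png",np.hstack([A,B]))
E
```

```text
clock: 2.45
ee_pos: [0.577, -0.0598, 0.1201]
orientation: [-1.607, -2.699, -0.001]
ft_force: [0.3, -0.4, 0.3]
opening: 0.0598
grasp_force: 0.0
rot options [ 0. -0.  0.] [   0.    0. -180.]
trans cm [-0.24 -0.09  7.81] q7 0.7618692791914585 t 2.45 ee [ 0.577  -0.0598  0.1201]
[347 233]
```

View pics/c2.png

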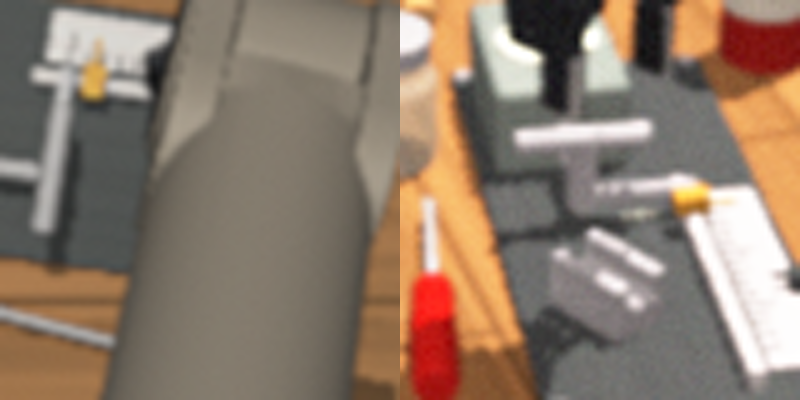

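The side half shows the vee block (top ridges about crop (592,235)-(662,272)) still upright under the gripper; the arm hides it from the top camera. I check the side projection against the T-bar.

```bash
python3 - <<'E'
from h import *
b,K2,T2=cam("side")
t=np.array([.5933,.0266]);R=np.array([[.98848,-.15133],[.15133,.98848]]).T
R=np.array([[.98848,.15133],[-.15133,.98848]])
f=lambda p:(np.round((proj(p,K2,T2)-[307,183])*5+[400,0]))
for n,o,z in[("barL",(-.038,0),.062),("barR",(.038,0),.062),("bed",(-.05,-.185),.008)]:
    print(n,f([*(t+R@o),z]))
v=np.array([.5773,-.0623]);L=np.array([.476,-.8795]);N=np.array([.8795,.476])
for a in(1,-1):
  for c in(1,-1): print(a,c,f([*(v+a*.025*L+c*.017*N),.041]),f([*(v+a*.025*L+c*.017*N),.008]))
E
```

```text
barL [511. 138.]
barR [645. 127.]
bed [546. 420.]
1 1 [661. 258.] [659. 310.]
1 -1 [619. 284.] [617. 337.]
-1 1 [591. 222.] [590. 273.]
-1 -1 [548. 247.] [547. 299.]
```

```bash
python3 -m creep '{"translation":[[-0.2,0,3],[-0.2,0,5.5],[-0.2,0,7],[-0.2,0,7.7],[-0.2,0,7.7],[-0.2,0,7.7],[-0.2,0,7.7],[-0.2,0,7.7],[-0.2,0,7.7]],"rot":[[0,0,0],[0,0,0],[0,0,0],[0,0,0],[0,0,0],[0,0,0],[0,0,0],[0,0,0],[0,0,0]],"fingers":[0.7,0.7,0.7,0.7,0.7,0.3,0.2,0.2,0.2]}' 50
```

```text
clock: 3.72
ee_pos: [0.578, -0.0623, 0.0429]
orientation: [1.608, 2.699, 0.0]
ft_force: [-0.2, 0.6, -0.8]
opening: 0.0173
grasp_force: 0.0
```

```bash
python3 - <<'E'
from h import *
a,K,T=cam("top");b,K2,T2=cam("side")
cv2.imwrite("pics/c3.png",cv2.resize(b[173:273,297:397],(600,600),interpolation=cv2.INTER_CUBIC))
E
```

```text
(no output)
```

View pics/c3.png

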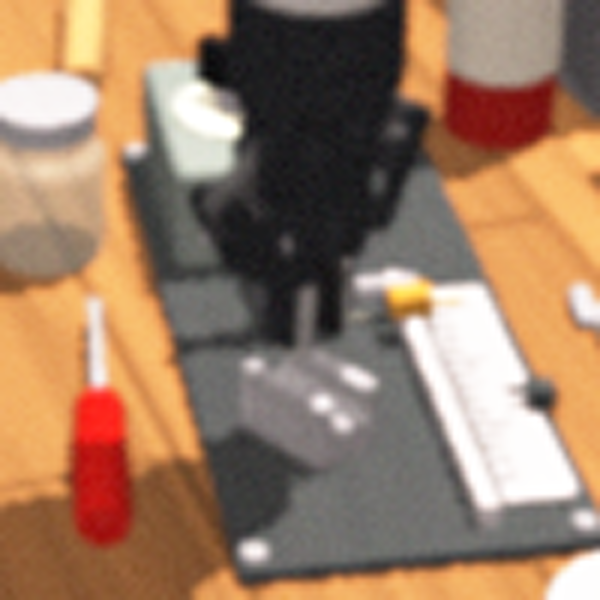

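The picture shows the fingers closed behind (or above) the block, tips at crop (280,340),(330,330), block untouched. The gripper appears ~9 px off where the TCP should project; I check against the start pictures.

```bash
python3 - <<'E'
from h import *
a,K,T=cam("top");b,K2,T2=cam("side")
for p in([.1503,.6577,.2161],[.1503,.6577,.191],[.1503,.6577,.204]): print(p,proj(p,K,T),proj(p,K2,T2))
s=arm.state();print(s["ee_pos"],s["q"],s["opening"],s["grasp_force"])
for p in([*s["ee_pos"][:2],.043],[*s["ee_pos"][:2],.018]):print((proj(p,K2,T2)-[297,173])*6)
A=cv2.imread("pics/top0.png")[310:400,30:130];B=cv2.imread("pics/side0.png")[40:130,110:210]
cv2.imwrite("pics/c4.png",cv2.resize(np.hstack([A,B]),(800,360),interpolation=cv2.INTER_CUBIC))
E
```

```text
[0.1503, 0.6577, 0.2161] [ 91.43327365 346.57728169] [164.74922303 104.18688682]
[0.1503, 0.6577, 0.191] [ 96.501305   344.20006325] [165.94630208 111.06538837]
[0.1503, 0.6577, 0.204] [ 93.90352356 345.41858253] [165.32849843 107.51544457]
[ 0.57790374 -0.06234312  0.04266912] [-0.3257286   0.58293612  0.4323209   1.93904383 -0.36756236  0.69690587
  0.82512284] 0.0172107177173549 0.0
[306.66029235 359.21489108]
[305.50121876 406.37009181]
```

View pics/c4.png

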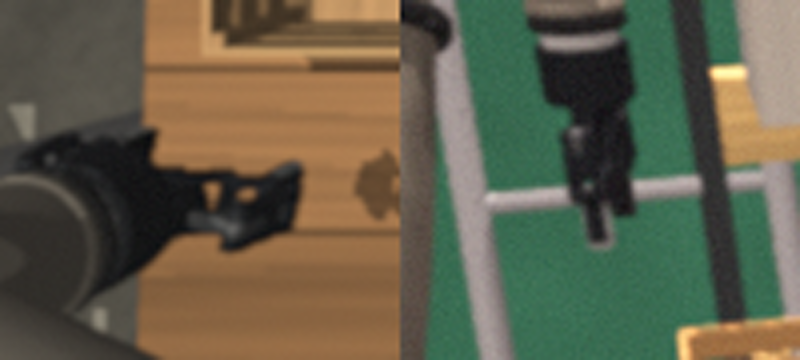

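Start-pose crops (side: fingertips at (598,245),(622,212); top: tips near (300,170)) hint that the tips really stand higher or off from what I assumed, but are unclear. I lift and go over the tray, where both cameras can see the fingers, and triangulate.

```bash
python3 -m creep '{"translation":[[0,0,-3],[0,0,-8],[0,0,-12],[-5,-3,-12],[-10,-7,-12],[-14,-11,-12],[-17,-15,-12],[-20,-18,-12],[-20,-18,-12],[-20,-18,-12]],"rot":[[0,0,0],[0,0,0],[0,0,0],[0,0,0],[0,0,0],[0,0,0],[0,0,0],[0,0,0],[0,0,0],[0,0,0]],"fingers":[0.2,0.2,0.2,0.2,0.5,0.5,0.5,0.5,0.5,0.5]}'
python3 - <<'E'
from h import *
s=arm.state();p=s["ee_pos"];M=Ro.from_rotvec(s["orientation"]).as_matrix();print(p,s["opening"]);print(M)
a,K,T=cam("top");b,K2,T2=cam("side")
o=[]
for im,k,t in((a,K,T),(b,K2,T2)):
    for dz in(0,.02):print(proj(p+M@[0,0,dz],k,t))
    q=proj(p,k,t).astype(int);x,y=q-[40,45];print("org",x,y)
    o.append(cv2.resize(im[y:y+80,x:x+80],(400,400),interpolation=cv2.INTER_CUBIC))
cv2.imwrite("pics/c5.png",np.hstack(o))
E
```

```text
clock: 5.18
ee_pos: [0.515, -0.3233, 0.1625]
orientation: [-1.608, -2.698, -0.001]
ft_force: [0.3, 0.3, -0.8]
opening: 0.0429
grasp_force: 0.0
[ 0.51497576 -0.32331093  0.16248285] 0.04291732314908098
[[-4.76009403e-01  8.79440186e-01 -9.17211987e-05]
 [ 8.79439933e-01  4.76009341e-01  7.15178481e-04]
 [ 6.72616844e-04  2.59768397e-04 -9.99999740e-01]]
[471.64456136 203.22591853]
[469.36845941 203.72784167]
org 431 158
[363.99254983 256.5231461 ]
[363.62606063 264.49776984]
org 323 211
```

View pics/c5.png

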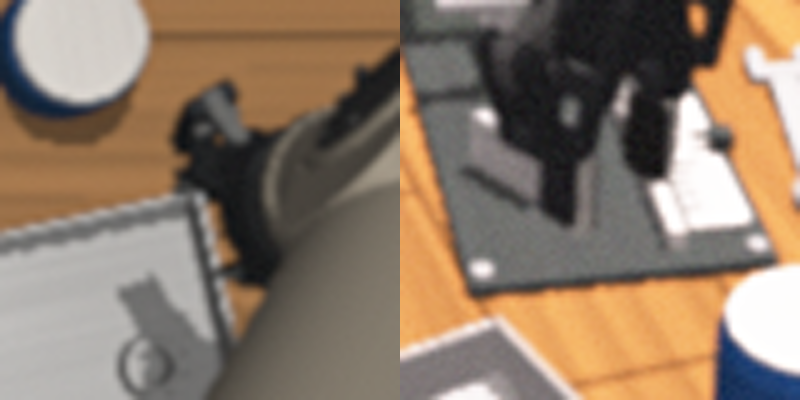

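Side: fingertips at crop (565,222),(650,178), ~13 px above where they should be; top: gripper body and finger in line with the prediction in u,v but shifted as for a greater height. All four views agree: fingertips stand ~32 mm higher than the reported TCP implies, xy is right. So I go back and grasp ~27 mm lower, in steps with force watched.

```bash
python3 -m creep '{"translation":[[5,4.5,0],[10,9,0],[15,14,0],[20,18,2],[20,18,6],[20,18,10],[20,18,12],[20,18,13],[20,18,13.5],[20,18,13.5]],"rot":[[0,0,0],[0,0,0],[0,0,0],[0,0,0],[0,0,0],[0,0,0],[0,0,0],[0,0,0],[0,0,0],[0,0,0]],"fingers":[0.7,0.7,0.7,0.7,0.7,0.7,0.7,0.7,0.7,0.7]}'
python3 -m creep '{"translation":[[0,0,0.5],[0,0,1],[0,0,1],[0,0,1],[0,0,1],[0,0,1],[0,0,1]],"rot":[[0,0,0],[0,0,0],[0,0,0],[0,0,0],[0,0,0],[0,0,0],[0,0,0]],"fingers":[0.7,0.7,0.3,0.2,0.2,0.2,0.2]}' 50
```

```text
clock: 6.52
ee_pos: [0.5785, -0.0627, 0.0284]
orientation: [1.608, 2.697, 0.001]
ft_force: [0.1, -0.8, 0.6]
opening: 0.0595
grasp_force: 0.0
clock: 7.4
ee_pos: [0.5778, -0.0624, 0.018]
orientation: [-1.608, -2.698, -0.0]
ft_force: [-2.2, 0.6, 5.8]
opening: 0.0328
grasp_force: 49.4
```

Gripped (opening 33 mm, 49 N). Lift and compute the way to the tray.

```bash
python3 -m creep '{"translation":[[0,0,-1],[0,0,-4],[0,0,-8],[0,0,-8],[0,0,-8]],"rot":[[0,0,0],[0,0,0],[0,0,0],[0,0,0],[0,0,0]],"fingers":[0.2,0.2,0.2,0.2,0.2]}'
python3 - <<'E'
from h import *
th=.2166;R=np.array([[np.cos(th),-np.sin(th)],[np.sin(th),np.cos(th)]]);tc=np.array([.4647,-.2959])
go([*(tc+R@[0,.038]),.09],R[:,0])
E
```

```text
clock: 8.02
ee_pos: [0.5772, -0.0619, 0.097]
orientation: [-1.607, -2.698, 0.0]
ft_force: [-0.2, 0.5, -3.9]
opening: 0.0326
grasp_force: 50.0
rot options [-0.1 -0.  16. ] [ 1.00e-01 -1.00e-01 -1.64e+02]
trans cm [-11.57 -19.99   0.71] q7 0.7907747428389087 t 8.025 ee [ 0.5772 -0.0619  0.097 ]
```

```bash
python3 -m creep '{"translation":[[-2,-4,0],[-5,-9,0],[-8,-14,0],[-10.5,-18,0],[-11.6,-20,0],[-11.6,-20,0.5],[-11.6,-20,0.5],[-11.6,-20,0.5]],"rot":[[0,0,4],[0,0,8],[0,0,12],[0,0,16],[0,0,16],[0,0,16],[0,0,16],[0,0,16]],"fingers":[0.2,0.2,0.2,0.2,0.2,0.2,0.2,0.2]}'
python3 - <<'E'
from h import *
th=.2166;R=np.array([[np.cos(th),-np.sin(th)],[np.sin(th),np.cos(th)]]);tc=np.array([.4647,-.2959])
go([*(tc+R@[0,.038]),.014],R[:,0])
a,K,T=cam("top");b,K2,T2=cam("side")
o=[]
for im,k,t in((a,K,T),(b,K2,T2)):
    q=proj([*tc,.06],k,t).astype(int);x,y=q-[40,40];print("org",x,y);o.append(cv2.resize(im[y:y+80,x:x+80],(400,400),interpolation=cv2.INTER_CUBIC))
cv2.imwrite("pics/c6.png",np.hstack(o))
E
```

```text
clock: 9.02
ee_pos: [0.4578, -0.2581, 0.0921]
orientation: [-1.965, -2.45, -0.0]
ft_force: [0.1, 0.6, -3.8]
opening: 0.0327
grasp_force: 50.1
rot options [-0.  -0.   0.1] [ 1.000e-01 -1.000e-01 -1.799e+02]
trans cm [-0.04 -0.13  7.81] q7 0.9634932998387038 t 9.025 ee [ 0.4578 -0.2581  0.0921]
org 411 183
org 295 252
```

View pics/c6.png

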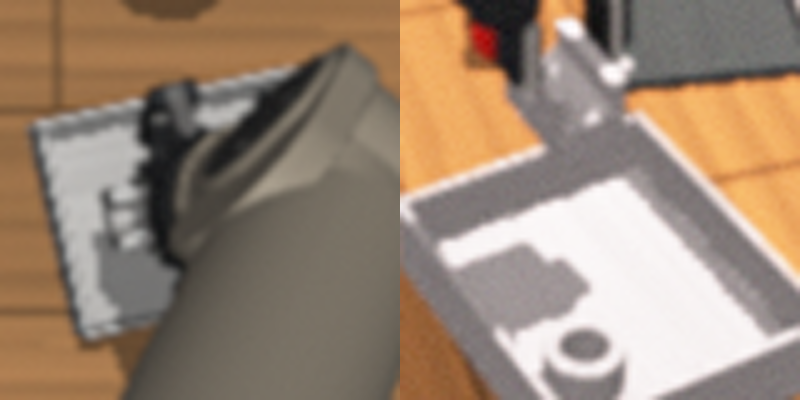

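Side: block held upright over the tray's far part, lower corner near crop (560,150); collar at (585,350) free. Top: block's near end peeks out at crop (105-150,190-245). I verify by projection.

```bash
python3 - <<'E'
from h import *
a,K,T=cam("top");b,K2,T2=cam("side")
th=.2166;R=np.array([[np.cos(th),-np.sin(th)],[np.sin(th),np.cos(th)]]);c=np.array([.4578,-.2581])
for z in(.082,.115):
  for o in((.017,.025),(-.017,.025),(.017,-.025),(-.017,-.025)):
    p=[*(c+R@o),z];print(z,o,np.round((proj(p,K,T)-[411,183])*5),np.round((proj(p,K2,T2)-[295,252])*5+[400,0]))
E
```

```text
0.082 (0.017, 0.025) [ 96. 192.] [566.  69.]
0.082 (-0.017, 0.025) [110. 251.] [499.  92.]
0.082 (0.017, -0.025) [182. 173.] [624. 130.]
0.082 (-0.017, -0.025) [196. 232.] [556. 155.]
0.115 (0.017, 0.025) [109. 190.] [566.   9.]
0.115 (-0.017, 0.025) [123. 250.] [498.  32.]
0.115 (0.017, -0.025) [197. 171.] [625.  69.]
0.115 (-0.017, -0.025) [212. 231.] [556.  94.]
```

Matches well. Lower, check, release.

```bash
python3 -m creep '{"translation":[[0,-0.1,3],[0,-0.1,5.5],[0,-0.1,7],[0,-0.1,7.6],[0,-0.1,7.8],[0,-0.1,7.8],[0,-0.1,7.8]],"rot":[[0,0,0],[0,0,0],[0,0,0],[0,0,0],[0,0,0],[0,0,0],[0,0,0]],"fingers":[0.2,0.2,0.2,0.2,0.2,0.2,0.2]}'
```

```text
clock: 10.1
ee_pos: [0.4567, -0.26, 0.0153]
orientation: [1.967, 2.448, 0.001]
ft_force: [-0.5, 0.3, -3.0]
opening: 0.0323
grasp_force: 50.0
```

```bash
python3 -m creep '{"translation":[[0,0,0.2],[0,0,0.2],[0,0,0.2],[0,0,0.2],[0,0,-2],[0,0,-6],[0,0,-12],[0,0,-17],[0,0,-17],[0,0,-17]],"rot":[[0,0,0],[0,0,0],[0,0,0],[0,0,0],[0,0,0],[0,0,0],[0,0,0],[0,0,0],[0,0,0],[0,0,0]],"fingers":[0.2,0.2,0.55,0.55,0.55,0.55,0.55,0.55,0.55,0.55]}'
python3 - <<'E'
from h import *
a,K,T=cam("top");b,K2,T2=cam("side")
t=np.array([.5933,.0266]);R=np.array([[.98848,.15133],[-.15133,.98848]])
k=t+R@[0,.115];al=-.1519+.67
go([*k,.16],[np.cos(al),np.sin(al)])
o=[]
for im,kk,tt,p,h in((a,K,T,[*k,.09],25),(b,K2,T2,[*k,.09],25),(b,K2,T2,[.4567,-.26,.02],25)):
    q=proj(p,kk,tt).astype(int);x,y=q-h;print(x,y,(proj(p,kk,tt)-[x,y])*400/50);o.append(cv2.resize(im[y:y+50,x:x+50],(400,400),interpolation=cv2.INTER_CUBIC))
cv2.imwrite("pics/c7.png",cv2.resize(np.hstack(o),(800,267)))
E
```

```text
clock: 11.35
ee_pos: [0.456, -0.2593, 0.1842]
orientation: [-1.967, -2.449, -0.0]
ft_force: [0.1, 0.5, -0.8]
opening: 0.0465
grasp_force: 0.0
rot options [ -0.1  -0.1 -17.3] [-1.000e-01  2.000e-01  1.627e+02]
trans cm [35.66 23.77  2.33] q7 0.866312810329298 t 11.45 ee [ 0.4553 -0.2592  0.1833]
274 146 [204.21433735 205.99134393]
310 156 [204.7716724  206.71039819]
302 271 [200.22129847 205.84114424]
```

View pics/c7.png

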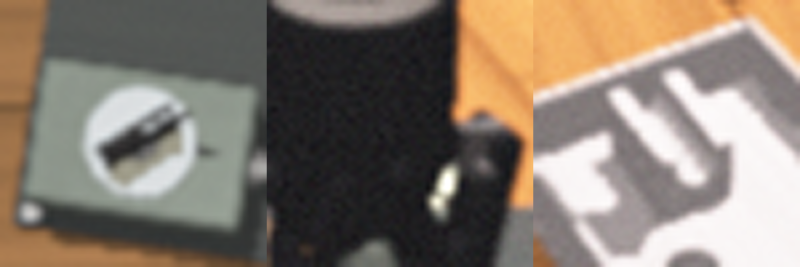

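Block stands upright in the tray beside the collar. Knob: white line toward crop (178,112) from (100,152), so about 0.62 rad. Next, go above the knob.

```bash
python3 -m creep '{"translation":[[3,2,0],[8,5.5,0],[13.5,9,0],[19,12.5,0],[24.5,16,0],[30,20,0],[34,22.8,0.5],[35.6,23.8,1],[35.6,23.8,3],[35.6,23.8,3]],"rot":[[0,0,-2],[0,0,-4],[0,0,-6],[0,0,-8],[0,0,-10],[0,0,-12],[0,0,-14],[0,0,-14.4],[0,0,-14.4],[0,0,-14.4]],"fingers":[0.5,0.5,0.5,0.5,0.5,0.5,0.5,0.5,0.5,0.5]}'
python3 - <<'E'
from h import *
b,K2,T2=cam("side")
t=np.array([.5933,.0266]);R=np.array([[.98848,.15133],[-.15133,.98848]])
k=t+R@[0,.115];al=-.1519+.62
go([*k,.072],[np.cos(al),np.sin(al)])
p=[*k,.09];q=proj(p,K2,T2).astype(int);x,y=q-[30,40];print(x,y,(proj(p,K2,T2)-[x,y])*8)
cv2.imwrite("pics/c8.png",cv2.resize(b[y:y+60,x:x+60],(480,480),interpolation=cv2.INTER_CUBIC))
E
```

```text
clock: 12.7
ee_pos: [0.6098, 0.1359, 0.1518]
orientation: [-1.648, -2.671, 0.008]
ft_force: [0.0, -1.0, 0.8]
opening: 0.0429
grasp_force: 0.0
rot options [-0.2  0.  -0.2] [  0.    0.4 179.8]
trans cm [0.4  0.23 8.11] q7 0.38387469465998647 t 12.75 ee [0.6107 0.1358 0.1531]
305 141 [244.7716724  326.71039819]
```

View pics/c8.png

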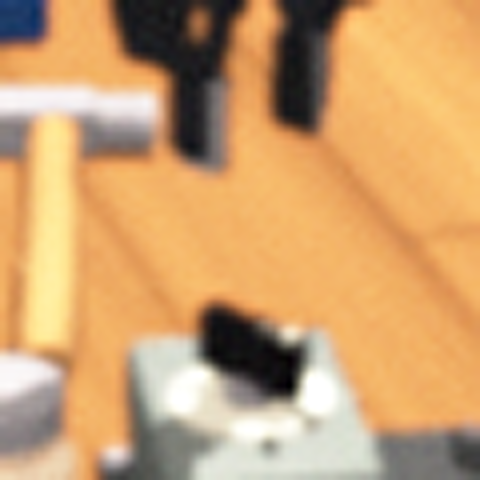

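Tips at (205,168),(300,130), knob grip centre (253,348): tips ≈ 75 mm above it, in agreement with the height bias, and centred. Descend and pinch.

```bash
python3 -m creep '{"translation":[[0.4,0.2,3],[0.4,0.2,6],[0.4,0.2,7.5],[0.4,0.2,8.2],[0.4,0.2,8.2],[0.4,0.2,8.2],[0.4,0.2,8.2],[0.4,0.2,8.2],[0.4,0.2,8.2]],"rot":[[0,0,0],[0,0,0],[0,0,0],[0,0,0],[0,0,0],[0,0,0],[0,0,0],[0,0,0],[0,0,0]],"fingers":[0.5,0.5,0.5,0.5,0.5,0.05,0,0,0]}' 40
python3 -c "
from h import *
t=np.array([.5933,.0266]);R=np.array([[.98848,.15133],[-.15133,.98848]])
go([*(t+R@[0,.115]),.07],[np.cos(-.1519),np.sin(-.1519)]);print(arm.state()['moment'])"
```

```text
clock: 13.88
ee_pos: [0.6111, 0.1431, 0.0736]
orientation: [-1.645, -2.674, 0.002]
ft_force: [-5.1, -1.2, 7.3]
opening: 0.0096
grasp_force: 39.5
rot options [-0.1 -0.  35.5] [   0.    -0.2 -144.5]
trans cm [-0.23 -0.16  0.36] q7 0.42260425601845764 t 13.875 ee [0.6111 0.1431 0.0736]
[-0.31741366  1.17239947 -0.02850486]
```

```bash
python3 -m creep '{"translation":[[0,0,0],[0,0,0],[0,0,0],[0,0,0],[0,0,0],[0,0,0],[0,0,0],[0,0,0],[0,0,0]],"rot":[[0,0,5],[0,0,10],[0,0,15],[0,0,20],[0,0,25],[0,0,30],[0,0,35.4],[0,0,35.4],[0,0,35.4]],"fingers":[0,0,0,0,0,0,0,0,0]}'
python3 -c "
from h import *
go([0.6107,.1403,.07],[np.cos(-.1519),np.sin(-.1519)]);print(arm.state()['moment'])"
```

```text
clock: 15.0
ee_pos: [0.6135, 0.1435, 0.0737]
orientation: [2.379, 2.05, 0.004]
ft_force: [3.1, -1.4, 3.1]
opening: 0.0099
grasp_force: 39.5
rot options [ 0.2 -0.   0.2] [ 1.000e-01  3.000e-01 -1.798e+02]
trans cm [-0.35 -0.23  0.36] q7 -0.07866124273777562 t 15.0 ee [0.6135 0.1435 0.0737]
[-0.27751283 -0.73440681 -0.07026402]
```

Knob turned; release, rise and move aside to free the top camera's view.

```bash
python3 -m creep '{"translation":[[0,0,0],[0,0,0],[0,0,-1],[0,0,-4],[0,0,-8],[0,0,-10]],"rot":[[0,0,0],[0,0,0],[0,0,0],[0,0,0],[0,0,0],[0,0,0]],"fingers":[0.5,0.5,0.5,0.5,0.5,0.5]}'
python3 -c "
from h import *
go([0.48,-.2,.18])"
```

```text
clock: 15.75
ee_pos: [0.613, 0.1436, 0.1752]
orientation: [2.381, 2.048, 0.004]
ft_force: [-0.3, 0.8, -1.0]
opening: 0.0425
grasp_force: 0.0
trans cm [-35.96  -8.02  -0.55] q7 -0.15027589378845727 t 15.75 ee [0.613  0.1436 0.1752]
```

```bash
python3 -m creep '{"translation":[[-4,-1,0],[-9.5,-2,0],[-15,-3.2,0],[-20.5,-4.5,0],[-26,-5.8,0],[-31.5,-7,0],[-35.5,-8,0],[-36,-8,0],[-36,-8,0]],"rot":[[0,0,0],[0,0,0],[0,0,0],[0,0,0],[0,0,0],[0,0,0],[0,0,0],[0,0,0],[0,0,0]],"fingers":[0.5,0.5,0.5,0.5,0.5,0.5,0.5,0.5,0.5]}'
cat > look.py <<'E'
from h import *
I=[cam("top") for _ in range(4)];K,T=I[0][1:];i=np.mean([x[0] for x in I],0).astype(np.uint8)
cv2.imwrite("pics/t_now.png",i)
h,s,v=cv2.split(cv2.cvtColor(i,cv2.COLOR_BGR2HSV));h,s,v=[x.astype(int) for x in(h,s,v)]
t=np.array([.5933,.0266]);R=np.array([[.98848,.15133],[-.15133,.98848]])
own=lambda u,vv,z:R.T@(ray(u,vv,z,K,T)[:2]-t)
def reg(o,z,r):
    u0,v0=proj([*(t+R@o),z],K,T);U,V=np.meshgrid(np.arange(640),np.arange(400));return np.hypot(U-u0,V-v0)<r
# bed
m=((s<70)&(v<100)).astype(np.uint8);m[:, :272]=0;m[:,412:]=0;m[:132]=0;m[212:]=0
m=cv2.morphologyEx(m,cv2.MORPH_OPEN,np.ones((3,3)));c=max(cv2.findContours(m,0,2)[0],key=cv2.contourArea)
print("bed rect",cv2.minAreaRect(c))
# knob
yy,xx=np.nonzero((v<75)&reg((0,.115),.095,11));P=np.array([own(a,b,.095) for a,b in zip(xx,yy)])
w,E=np.linalg.eigh(np.cov(P.T));e=E[:,1];print("knob n",len(P),"centre",P.mean(0),"axis deg from own y",np.degrees(np.arctan(-e[0]/e[1])),w**.5)
# rider
yy,xx=np.nonzero((s>110)&(h>12)&(h<32)&reg((.07,-.03),.03,16)&(v>110));Q=np.array([own(a,b,.032) for a,b in zip(xx,yy)])
print("rider n",len(Q),"xmax rows",Q.mean(0),Q.min(0),Q.max(0))
# mark : darkness profile along plate outer edge
for ox in(.088,.092,.096,.100):
    ys=np.arange(-.12,-.05,.004);g=cv2.cvtColor(i,cv2.COLOR_BGR2GRAY).astype(np.float32)
    uv=np.array([proj([*(t+R@[ox,y]),.022],K,T) for y in ys],np.float32)
    print(ox,cv2.remap(g,uv[:,0],uv[:,1],cv2.INTER_LINEAR).ravel().astype(int))
E
python3 look.py
```

```text
clock: 16.88
ee_pos: [0.4794, -0.2, 0.1726]
orientation: [-2.381, -2.049, -0.0]
ft_force: [0.1, 1.0, -0.3]
opening: 0.0425
grasp_force: 0.0
bed rect ((341.30657958984375, 181.16354370117188), (117.1640625, 35.96696472167969), 6.632514476776123)
knob n 35 centre [-0.00126478  0.11728413] axis deg from own y -4.129398994319128 [0.00250575 0.01179638]
rider n 80 xmax rows [ 0.09168167 -0.0241608 ] [ 0.05062352 -0.05543563] [ 0.11727214 -0.0041167 ]
0.088 [214 212 207 204 208 173 165 208 214 213 212 212 212 213 210 203 208 213]
0.092 [212 213 212 213 204 152 148 204 213 211 211 211 211 211 211 211 212 212]
0.096 [209 210 210 206 175 118 119 175 204 209 209 208 209 209 210 210 210 211]
0.1 [183 186 186 174 128  86  83 118 164 183 183 183 187 187 185 187 190 190]
```

```bash
cat > look2.py <<'E'
from h import *
i=cv2.imread("pics/t_now.png");_,K,T=cam("top")
h,s,v=[x.astype(int) for x in cv2.split(cv2.cvtColor(i,cv2.COLOR_BGR2HSV))]
def ang(a,b,z):
    d=ray(*a,z,K,T)-ray(*b,z,K,T);return np.degrees(np.arctan2(d[0],-d[1]))  # vs world -y toward +x
def rect(m,z,n):
    c=max(cv2.findContours(m.astype(np.uint8),0,2)[0],key=cv2.contourArea);r=cv2.minAreaRect(c);b=cv2.boxPoints(r)
    k=0 if np.hypot(*(b[1]-b[0]))>np.hypot(*(b[2]-b[1])) else 1;a,d=b[k],b[(k+1)%4]
    if a[0]<d[0]:a,d=d,a
    vx,vy,_,_=cv2.fitLine(c,2,0,.01,.01).ravel()
    print(n,"rect",r,"angle own -y vs world -y",ang(a,d,z))
m=np.zeros(v.shape,bool);m[140:175,333:402]=True
rect(m&(v>150)&(s<60),.012,"plate")
m[:]=False;m[150:200,275:326]=True
gm=m&(h>35)&(h<95)&(s>15)&(s<90)&(v>90)&(v<190)
gm=cv2.morphologyEx(gm.astype(np.uint8),cv2.MORPH_CLOSE,np.ones((9,9)));rect(gm,.063,"housing")
np.set_printoptions(linewidth=200)
print(cv2.cvtColor(i,cv2.COLOR_BGR2GRAY)[160:186,284:318])
E
python3 look2.py
```

```text
plate rect ((366.7748107910156, 156.5986785888672), (26.181886672973633, 61.84919738769531), 80.86982727050781) angle own -y vs world -y 8.989347549340554
housing rect ((299.92669677734375, 172.48899841308594), (41.13975143432617, 27.195749282836914), 8.530765533447266) angle own -y vs world -y -8.786181347921703
[[149 148 147 146 147 147 147 147 146 148 148 146 144 142 141 142 140 136 133 128 124 122 122 121 113 104  97  91  88  91  92  88  86  83]
 [148 147 146 146 146 147 147 146 147 147 146 144 146 149 153 158 158 156 152 148 143 142 143 143 138 133 128 125 126 125 120 110 102  95]
 [147 145 144 145 145 146 146 146 145 146 148 156 168 179 188 198 198 193 186 175 163 154 149 148 147 145 144 144 145 144 141 136 132 127]
 [146 145 144 145 146 146 146 145 145 151 170 193 208 214 217 220 220 219 216 210 200 181 161 148 146 147 148 148 148 148 148 147 145 145]
 [146 145 145 146 146 147 146 145 150 170 198 218 221 221 221 221 221 221 221 221 220 212 188 161 149 147 148 148 147 147 147 147 148 148]
 [146 145 146 146 147 146 145 151 171 199 219 222 222 221 221 220 220 220 220 221 221 221 
[... 2129 characters left out ...]
154]
 [144 144 146 147 149 148 148 147 147 155 175 197 212 219 220 220 220 220 220 220 204 186 166 152 151 153 153 152 151 151 152 153 155 154]
 [138 141 144 146 148 149 148 148 148 149 155 166 178 181 184 193 193 189 192 188 170 157 152 152 154 153 152 152 152 151 152 154 155 154]
 [115 122 126 130 133 137 140 144 145 147 149 151 154 152 154 162 162 158 161 159 152 149 152 153 154 153 153 153 152 152 153 153 155 152]
 [ 79  84  88  92  98 106 115 121 125 128 131 134 138 140 144 148 150 149 149 149 149 150 151 153 153 154 154 154 153 154 154 154 154 149]
 [ 55  57  58  61  65  72  78  83  86  90  94 101 109 117 124 129 132 134 137 141 144 147 150 152 153 154 154 154 154 155 156 155 155 146]]
```

Knob bar edges slope ~8° in the image like the housing (8.5°) and plate (9°): aligned within about 1°. Now measure rider tip and mark in own y, and the way to the bar.

```bash
cat > rm.py <<'E'
from h import *
I=[cam("top") for _ in range(4)];K,T=I[0][1:];i=np.mean([x[0] for x in I],0).astype(np.float32)
th=-.1527;R=np.array([[np.cos(th),-np.sin(th)],[np.sin(th),np.cos(th)]]);t=np.array([.5933,.0266])
def prof(ch,ox,z,ys):
    uv=np.array([proj([*(t+R@[ox,y]),z],K,T) for y in ys],np.float32);return cv2.remap(ch,uv[:,0],uv[:,1],cv2.INTER_LINEAR).ravel()
def dip(ch,ox,z,ys):
    p=prof(ch,ox,z,ys);w=np.clip(np.percentile(p,60)-p,0,None);k=w.argmax();sel=np.abs(ys-ys[k])<.008;w=w*sel;return round((w*ys).sum()/w.sum(),5),round(float(w.max()))
ys=np.arange(-.13,-.005,.0005);yel=i[:,:,0]-i[:,:,2]
print("rider",[dip(yel,o,.03,ys) for o in(.072,.075,.078,.081,.084)])
ym=np.arange(-.135,-.04,.0005);g=i.max(2)
print("mark",[dip(g,o,.021,ym) for o in(.088,.090,.092,.094,.096,.098)])
E
python3 rm.py
python3 -c "
from h import *
go([.594,.028,.11],[.1521,.9884])"
```

```text
rider [(np.float64(-0.01506), 87), (np.float64(-0.01521), 58), (np.float64(-0.01522), 51), (np.float64(-0.01499), 50), (np.float64(-0.01493), 43)]
mark [(np.float64(-0.09779), 59), (np.float64(-0.09782), 77), (np.float64(-0.09794), 88), (np.float64(-0.09793), 97), (np.float64(-0.09786), 108), (np.float64(-0.09757), 117)]
rot options [ -0.   -0.  -89.8] [-0.   0.  90.2]
trans cm [24.25  7.94  6.26] q7 0.432228442945134 t 17.325 ee [ 0.4795 -0.2     0.1726]
```

```bash
python3 -m creep '{"translation":[[2,1,0],[5,2,0],[9,3,0],[13,4,0],[17,5.5,0],[21,7,0],[23.5,7.9,1],[24.2,7.9,3],[24.2,7.9,3],[24.2,7.9,3]],"rot":[[0,0,10],[0,0,20],[0,0,30],[0,0,40],[0,0,50],[0,0,60],[0,0,70],[0,0,80],[0,0,90.2],[0,0,90.2]],"fingers":[0.5,0.5,0.5,0.5,0.5,0.5,0.5,0.5,0.5,0.5]}'
python3 - <<'E'
from h import *
go([.594,.028,.04],[.1527,.9883])
b,K2,T2=cam("side");a,K,T=cam("top")
i=cv2.cvtColor(a,cv2.COLOR_BGR2HSV).astype(int)
print(i[140:156,344:354,1])
E
python3 rm.py
```

```text
clock: 18.58
ee_pos: [0.5934, 0.0273, 0.1422]
orientation: [3.131, -0.237, -0.001]
ft_force: [0.4, 0.2, -0.2]
opening: 0.0426
grasp_force: 0.0
rot options [-1.000e-01  1.000e-01 -1.799e+02] [0.1 0.  0.1]
trans cm [ 0.06 -0.09 10.22] q7 -1.2413088427159764 t 18.575 ee [0.5934 0.0273 0.1422]
[[43 44 46 42 41 42 42 44 45 43]
 [43 43 45 45 42 42 43 44 44 42]
 [42 43 43 45 44 44 44 43 42 42]
 [45 42 42 43 43 45 43 44 42 43]
 [43 44 42 44 43 43 43 43 44 42]
 [43 43 45 44 44 44 44 43 45 43]
 [42 44 44 41 43 44 44 42 43 43]
 [42 43 43 44 43 43 43 44 44 46]
 [42 42 43 45 42 42 43 43 43 44]
 [41 41 42 44 43 43 44 42 43 43]
 [41 39 41 41 42 42 44 43 44 44]
 [40 42 41 41 41 40 42 41 43 43]
 [39 42 42 40 41 41 41 43 42 42]
 [41 41 39 40 42 42 42 42 41 43]
 [42 42 42 41 40 42 42 39 42 41]
 [42 44 42 40 40 41 40 42 40 41]]
rider [(np.float64(-0.02425), 16), (np.float64(-0.02416), 16), (np.float64(-0.02594), 17), (np.float64(-0.01259), 16), (np.float64(-0.02833), 17)]
mark [(np.float64(-0.07067), 130), (np.float64(-0.07073), 129), (np.float64(-0.07227), 133), (np.float64(-0.07258), 127), (np.float64(-0.07281), 112), (np.float64(-0.07373), 94)]
```

Arm hides the rider from above, as expected; so I draw short first, ease home, look, then finish by the measured remainder. Descend and grip.

```bash
python3 -m creep '{"translation":[[0,-0.1,4],[0,-0.1,7.5],[0,-0.1,9.5],[0,-0.1,10.2],[0,-0.1,10.2],[0,-0.1,10.2],[0,-0.1,10.2],[0,-0.1,10.2],[0,-0.1,10.2]],"rot":[[0,0,0],[0,0,0],[0,0,0],[0,0,0],[0,0,0],[0,0,0],[0,0,0],[0,0,0],[0,0,0]],"fingers":[0.5,0.5,0.5,0.5,0.5,0.1,0,0,0]}' 50
python3 -c "
from h import *
s=arm.state();M=Ro.from_rotvec(s['orientation']).as_matrix();print(M.T@[-.1521,-.9884,0],s['ee_pos'],s['ft_force'],s['moment'])
t=np.array([.5933,.0266]);print(np.dot(s['ee_pos'][:2]-t,[.1521,.9884]))"
```

```text
clock: 20.0
ee_pos: [0.5942, 0.0258, 0.042]
orientation: [3.13, -0.243, 0.003]
ft_force: [-1.9, -4.9, 5.5]
opening: 0.0118
grasp_force: 49.2
[0.0021302  1.00003043 0.0018893 ] [0.59416624 0.02579427 0.04200172] [-1.85952157 -4.92396851  5.50689557] [-1.07644194  0.39740318 -0.06443164]
-0.000664626097759515
```

```bash
python3 -m creep '{"translation":[[0,0.5,0],[0,1.3,0],[0,2.2,0],[0,3.1,0],[0,4,0],[0,5,0],[0,6,0],[0,7,0],[0,7.5,0],[0,7.5,0]],"rot":[[0,0,0],[0,0,0],[0,0,0],[0,0,0],[0,0,0],[0,0,0],[0,0,0],[0,0,0],[0,0,0],[0,0,0]],"fingers":[0,0,0,0,0,0,0,0,0,0]}'
python3 -m creep '{"translation":[[0,0,0],[0,0,0]],"rot":[[0,0,0],[0,0,0]],"fingers":[0,0]}'
python3 -c "
from h import *
s=arm.state();t=np.array([.5933,.0266]);print(np.dot(s['ee_pos'][:2]-t,[.1521,.9884]),s['ee_pos'])"
python3 rm.py
```

```text
clock: 21.25
ee_pos: [0.5834, -0.0425, 0.0419]
orientation: [-3.126, 0.237, -0.001]
ft_force: [-1.8, 7.9, 10.5]
opening: 0.0116
grasp_force: 49.9
clock: 21.5
ee_pos: [0.5835, -0.0422, 0.0419]
orientation: [-3.127, 0.236, -0.001]
ft_force: [-2.2, 8.7, 11.4]
opening: 0.0115
grasp_force: 49.9
-0.06953582533550748 [ 0.58346763 -0.04223885  0.04193988]
rider [(np.float64(-0.03499), 5), (np.float64(-0.1086), 3), (np.float64(-0.10805), 3), (np.float64(-0.09396), 3), (np.float64(-0.08963), 3)]
mark [(np.float64(-0.06426), 26), (np.float64(-0.0659), 26), (np.float64(-0.06714), 31), (np.float64(-0.06895), 40), (np.float64(-0.07017), 40), (np.float64(-0.0715), 44)]
```

Drawn 69 mm so far. Ease home and look.

```bash
python3 -m creep '{"translation":[[0,-0.7,0],[0,-1.6,0],[0,-2.5,0],[0,-3.4,0],[0,-4.3,0],[0,-5.2,0],[0,-6,0],[0,-6.8,0],[0,-7.3,0],[0,-7.5,0]],"rot":[[0,0,0],[0,0,0],[0,0,0],[0,0,0],[0,0,0],[0,0,0],[0,0,0],[0,0,0],[0,0,0],[0,0,0]],"fingers":[0,0,0,0,0,0,0,0,0,0]}'
python3 -m creep '{"translation":[[0,0,0],[0,0,0],[0,0,0],[0,0,0],[0,0,-1],[0,0,-4],[0,0,-8],[0,0,-12]],"rot":[[0,0,0],[0,0,0],[0,0,0],[0,0,0],[0,0,0],[0,0,0],[0,0,0],[0,0,0]],"fingers":[0,0,0.5,0.5,0.5,0.5,0.5,0.5]}'
python3 -c "
from h import *
go([.48,-.2,.18])"
```

```text
clock: 22.95
ee_pos: [0.5941, 0.0259, 0.042]
orientation: [3.13, -0.242, 0.003]
ft_force: [-1.7, -7.1, 4.0]
opening: 0.012
grasp_force: 49.4
clock: 23.95
ee_pos: [0.5936, 0.0282, 0.1624]
orientation: [-3.132, 0.24, -0.0]
ft_force: [0.2, -0.1, -0.2]
opening: 0.0428
grasp_force: 0.0
trans cm [-7.74 24.28 -1.76] q7 -1.262891520904445 t 23.95 ee [0.5936 0.0282 0.1624]
```

```bash
python3 -m creep '{"translation":[[-1,3,0],[-2.5,8,0],[-4.5,14,-1],[-6,19.5,-1],[-7.7,24.3,-1],[-7.7,24.3,-1],[-7.7,24.3,-1]],"rot":[[0,0,0],[0,0,0],[0,0,0],[0,0,0],[0,0,0],[0,0,0],[0,0,0]],"fingers":[0.5,0.5,0.5,0.5,0.5,0.5,0.5]}'
python3 rm.py; python3 look.py | grep -A8 "rect"
```

```text
clock: 24.82
ee_pos: [0.4809, -0.1998, 0.171]
orientation: [-3.131, 0.24, -0.001]
ft_force: [-0.4, 0.0, 0.1]
opening: 0.0429
grasp_force: 0.0
rider [(np.float64(-0.07879), 79), (np.float64(-0.07857), 54), (np.float64(-0.07862), 50), (np.float64(-0.07856), 48), (np.float64(-0.07848), 37)]
mark [(np.float64(-0.09782), 58), (np.float64(-0.09784), 77), (np.float64(-0.09794), 88), (np.float64(-0.09794), 97), (np.float64(-0.09788), 108), (np.float64(-0.09759), 118)]
bed rect ((341.3226318359375, 180.9787139892578), (117.08003234863281, 36.02157211303711), 6.842773914337158)
knob n 35 centre [-0.00126478  0.11728413] axis deg from own y -4.129398994319128 [0.00250575 0.01179638]
rider n 58 xmax rows [ 0.10382684 -0.03652395] [ 0.05053311 -0.0766389 ] [ 0.11727214 -0.0041167 ]
0.088 [214 214 208 206 210 174 166 210 216 213 206 209 214 214 211 204 209 214]
0.092 [213 214 213 214 205 154 150 206 215 213 211 212 213 213 212 213 213 214]
0.096 [211 212 212 208 177 119 120 176 206 211 210 210 211 211 211 211 212 213]
0.1 [184 188 188 176 129  86  84 119 166 185 184 184 189 189 187 188 192 192]
```

Rider now at own y −78.5 mm, mark −97.9 mm: 19.4 mm remain, so the TCP must reach own −88.9 mm (it got to −69.5). Return and re-grip at the same pose.

```bash
python3 -m creep '{"translation":[[1,-3,0],[2.5,-8,0],[4.5,-14,0],[6,-19.5,0],[7.3,-23,0],[7.7,-24.3,1],[7.7,-24.3,3],[7.7,-24.3,3]],"rot":[[0,0,0],[0,0,0],[0,0,0],[0,0,0],[0,0,0],[0,0,0],[0,0,0],[0,0,0]],"fingers":[0.5,0.5,0.5,0.5,0.5,0.5,0.5,0.5]}'
python3 -m creep '{"translation":[[0,0,3],[0,0,6.5],[0,0,9],[0,0,10],[0,0,10],[0,0,10],[0,0,10],[0,0,10],[0,0,10]],"rot":[[0,0,0],[0,0,0],[0,0,0],[0,0,0],[0,0,0],[0,0,0],[0,0,0],[0,0,0],[0,0,0]],"fingers":[0.5,0.5,0.5,0.5,0.5,0.1,0,0,0]}' 50
python3 -c "
from h import *
s=arm.state();t=np.array([.5933,.0266]);print(np.dot(s['ee_pos'][:2]-t,[.1521,.9884]),s['ee_pos'])"
```

```text
clock: 26.22
ee_pos: [0.5913, 0.0261, 0.1387]
orientation: [3.131, -0.245, -0.006]
ft_force: [-0.7, -1.2, 0.4]
opening: 0.0427
grasp_force: 0.0
clock: 27.35
ee_pos: [0.5941, 0.0258, 0.042]
orientation: [3.13, -0.243, 0.003]
ft_force: [-1.9, -5.8, 4.6]
opening: 0.012
grasp_force: 49.1
-0.0006464331787104341 [0.59412213 0.02581947 0.04204118]
```

```bash
python3 -m creep '{"translation":[[0,0.6,0],[0,1.6,0],[0,2.7,0],[0,3.8,0],[0,4.9,0],[0,6,0],[0,7,0],[0,8,0],[0,8.7,0],[0,9,0]],"rot":[[0,0,0],[0,0,0],[0,0,0],[0,0,0],[0,0,0],[0,0,0],[0,0,0],[0,0,0],[0,0,0],[0,0,0]],"fingers":[0,0,0,0,0,0,0,0,0,0]}'
python3 -m creep '{"translation":[[0,0.2,0],[0,0.2,0],[0,0.2,0],[0,0.2,0]],"rot":[[0,0,0],[0,0,0],[0,0,0],[0,0,0]],"fingers":[0,0,0,0]}'
python3 -c "
from h import *
s=arm.state();t=np.array([.5933,.0266]);print(np.dot(s['ee_pos'][:2]-t,[.1521,.9884]),s['ee_pos'])"
```

```text
clock: 28.6
ee_pos: [0.5812, -0.0564, 0.042]
orientation: [-3.125, 0.236, -0.001]
ft_force: [-1.4, 11.9, 11.9]
opening: 0.0117
grasp_force: 50.1
clock: 29.1
ee_pos: [0.5809, -0.0582, 0.042]
orientation: [-3.125, 0.235, -0.001]
ft_force: [-2.8, 10.5, 11.4]
opening: 0.0118
grasp_force: 50.0
-0.08571976330824467 [ 0.58092546 -0.05822153  0.04195814]
```

```bash
python3 -m creep '{"translation":[[0,0.1,0],[0,0.2,0],[0,0.3,0],[0,0.3,0],[0,0.3,0]],"rot":[[0,0,0],[0,0,0],[0,0,0],[0,0,0],[0,0,0]],"fingers":[0,0,0,0,0]}'
python3 -c "
from h import *
s=arm.state();t=np.array([.5933,.0266]);print(np.dot(s['ee_pos'][:2]-t,[.1521,.9884]),s['ee_pos'])"
```

```text
clock: 29.72
ee_pos: [0.5805, -0.0609, 0.042]
orientation: [-3.125, 0.235, -0.001]
ft_force: [-1.8, 11.0, 12.5]
opening: 0.0118
grasp_force: 50.1
-0.08838549580070801 [ 0.58052029 -0.06085619  0.04196305]
```

```bash
python3 -m creep '{"translation":[[0,0.04,0],[0,0.04,0],[0,0.04,0]],"rot":[[0,0,0],[0,0,0],[0,0,0]],"fingers":[0,0,0]}'
python3 -m creep '{"translation":[[0,-0.6,0],[0,-1.6,0],[0,-2.7,0],[0,-3.8,0],[0,-4.9,0],[0,-6,0],[0,-7,0],[0,-8,0],[0,-8.7,0],[0,-9.2,0]],"rot":[[0,0,0],[0,0,0],[0,0,0],[0,0,0],[0,0,0],[0,0,0],[0,0,0],[0,0,0],[0,0,0],[0,0,0]],"fingers":[0,0,0,0,0,0,0,0,0,0]}'
python3 -m creep '{"translation":[[0,-0.2,0],[0,-0.35,0],[0,-0.35,0],[0,-0.35,0],[0,-0.35,0],[0,-0.35,0],[0,-0.35,-2],[0,-0.35,-6],[0,-0.35,-12]],"rot":[[0,0,0],[0,0,0],[0,0,0],[0,0,0],[0,0,0],[0,0,0],[0,0,0],[0,0,0],[0,0,0]],"fingers":[0,0,0,0,0.5,0.5,0.5,0.5,0.5]}'
```

```text
clock: 30.1
ee_pos: [0.5805, -0.0611, 0.042]
orientation: [-3.125, 0.235, -0.001]
ft_force: [-2.5, 11.7, 12.2]
opening: 0.0118
grasp_force: 50.1
clock: 31.35
ee_pos: [0.5941, 0.0259, 0.042]
orientation: [-3.131, 0.238, -0.003]
ft_force: [-2.0, -5.7, 5.0]
opening: 0.0118
grasp_force: 49.4
clock: 32.48
ee_pos: [0.5928, 0.0284, 0.1621]
orientation: [3.132, -0.24, -0.003]
ft_force: [0.7, -0.1, 0.6]
opening: 0.0428
grasp_force: 0.0
```

```bash
python3 -m creep '{"translation":[[-1,3,0],[-2.5,8,0],[-4.5,14,-1],[-6,19.5,-1],[-7.7,24.3,-1],[-7.7,24.3,-1],[-7.7,24.3,-1]],"rot":[[0,0,0],[0,0,0],[0,0,0],[0,0,0],[0,0,0],[0,0,0],[0,0,0]],"fingers":[0.5,0.5,0.5,0.5,0.5,0.5,0.5]}'
python3 rm.py; python3 look.py | grep knob; python3 - <<'E'
import cv2,numpy as np
a=cv2.imread("pics/top0.png").astype(int);b=cv2.imread("pics/t_now.png").astype(int)
d=(abs(a-b).max(2)>45).astype(np.uint8);n,_,s,c=cv2.connectedComponentsWithStats(d)
print([(s[k].tolist()) for k in range(1,n) if s[k,4]>12])
E
```

```text
clock: 33.35
ee_pos: [0.481, -0.1999, 0.1714]
orientation: [-3.131, 0.241, -0.002]
ft_force: [0.8, 0.3, -1.0]
opening: 0.0426
grasp_force: 0.0
rider [(np.float64(-0.09703), 81), (np.float64(-0.09692), 56), (np.float64(-0.0969), 52), (np.float64(-0.09713), 44), (np.float64(-0.09735), 38)]
mark [(np.float64(-0.0979), 47), (np.float64(-0.09784), 72), (np.float64(-0.09791), 86), (np.float64(-0.09793), 97), (np.float64(-0.09786), 109), (np.float64(-0.09758), 118)]
knob n 35 centre [-0.00126478  0.11728413] axis deg from own y -4.129398994319128 [0.00250575 0.01179638]
[[338, 147, 5, 11, 41], [371, 151, 3, 5, 13], [345, 153, 6, 12, 40], [375, 152, 4, 5, 14], [394, 155, 5, 11, 44], [372, 161, 5, 8, 30], [300, 165, 11, 13, 75], [291, 168, 10, 13, 69], [360, 177, 16, 9, 52], [407, 176, 67, 72, 2057], [361, 181, 19, 13, 124], [454, 188, 11, 3, 23], [461, 193, 8, 4, 13], [477, 193, 7, 7, 14], [473, 197, 18, 33, 187], [460, 198, 15, 26, 67], [399, 223, 20, 21, 117], [475, 225, 3, 11, 21], [414, 244, 13, 3, 18], [392, 246, 15, 14, 123], [422, 246, 40, 66, 997], [426, 248, 23, 5, 40], [387, 251, 5, 8, 17], [360, 259, 35, 27, 357], [406, 279, 16, 6, 52], [385, 285, 20, 2, 22], [308, 287, 116, 86, 3965], [381, 292, 2, 18, 32], [343, 326, 34, 2, 44], [227, 328, 85, 72, 2621], [314, 333, 29, 4, 77], [43, 342, 63, 42, 1235], [311, 347, 3, 13, 19], [119, 348, 114, 52, 2506], [320, 353, 7, 7, 25], [25, 357, 32, 43, 730], [43, 361, 8, 14, 77], [333, 361, 23, 8, 38], [0, 363, 18, 10, 133], [304, 363, 22, 37, 464], [301, 369, 9, 5, 22], [236, 380, 5, 14, 28], [377, 383, 11, 17, 98], [282, 385, 20, 15, 134], [337, 386, 3, 5, 13], [230, 393, 6, 7, 22], [63, 397, 7, 3, 13]]
```

Rider is 0.8 mm short of level; time allows one more gentle draw of 0.6 mm further (commanded 9.60 cm instead of 9.54).

```bash
python3 -m creep '{"translation":[[1,-3,0],[2.5,-8,0],[4.5,-14,0],[6,-19.5,0],[7.3,-23,0],[7.7,-24.3,1],[7.7,-24.3,3],[7.7,-24.3,3]],"rot":[[0,0,0],[0,0,0],[0,0,0],[0,0,0],[0,0,0],[0,0,0],[0,0,0],[0,0,0]],"fingers":[0.5,0.5,0.5,0.5,0.5,0.5,0.5,0.5]}' >/dev/null
python3 -m creep '{"translation":[[0,0,3],[0,0,6.5],[0,0,9],[0,0,10],[0,0,10],[0,0,10],[0,0,10],[0,0,10],[0,0,10]],"rot":[[0,0,0],[0,0,0],[0,0,0],[0,0,0],[0,0,0],[0,0,0],[0,0,0],[0,0,0],[0,0,0]],"fingers":[0.5,0.5,0.5,0.5,0.5,0.1,0,0,0]}' 50
python3 -c "
from h import *
s=arm.state();t=np.array([.5933,.0266]);print(np.dot(s['ee_pos'][:2]-t,[.1521,.9884]),s['ee_pos'])"
```

```text
clock: 35.88
ee_pos: [0.5941, 0.0258, 0.042]
orientation: [3.13, -0.243, 0.003]
ft_force: [-2.0, -4.6, 4.7]
opening: 0.0119
grasp_force: 49.1
-0.0006370192916916716 [0.59411945 0.0258294  0.04204631]
```

```bash
python3 -m creep '{"translation":[[0,0.6,0],[0,1.6,0],[0,2.7,0],[0,3.8,0],[0,4.9,0],[0,6,0],[0,7,0],[0,8,0],[0,8.7,0],[0,9.1,0]],"rot":[[0,0,0],[0,0,0],[0,0,0],[0,0,0],[0,0,0],[0,0,0],[0,0,0],[0,0,0],[0,0,0],[0,0,0]],"fingers":[0,0,0,0,0,0,0,0,0,0]}' >/dev/null
python3 -m creep '{"translation":[[0,0.2,0],[0,0.4,0],[0,0.5,0],[0,0.5,0],[0,0.5,0]],"rot":[[0,0,0],[0,0,0],[0,0,0],[0,0,0],[0,0,0]],"fingers":[0,0,0,0,0]}' >/dev/null
python3 -c "
from h import *
s=arm.state();t=np.array([.5933,.0266]);print(np.dot(s['ee_pos'][:2]-t,[.1521,.9884]),s['ee_pos'])"
```

```text
-0.08946247990716479 [ 0.58033754 -0.0619177   0.04196948]
```

```bash
python3 -m creep '{"translation":[[0,-0.6,0],[0,-1.6,0],[0,-2.7,0],[0,-3.8,0],[0,-4.9,0],[0,-6,0],[0,-7,0],[0,-8,0],[0,-8.7,0],[0,-9.2,0]],"rot":[[0,0,0],[0,0,0],[0,0,0],[0,0,0],[0,0,0],[0,0,0],[0,0,0],[0,0,0],[0,0,0],[0,0,0]],"fingers":[0,0,0,0,0,0,0,0,0,0]}' >/dev/null
python3 -m creep '{"translation":[[0,-0.2,0],[0,-0.4,0],[0,-0.4,0],[0,-0.4,0],[0,-0.4,0],[0,-0.4,0],[0,-0.4,-2],[0,-0.4,-6],[0,-0.4,-12]],"rot":[[0,0,0],[0,0,0],[0,0,0],[0,0,0],[0,0,0],[0,0,0],[0,0,0],[0,0,0],[0,0,0]],"fingers":[0,0,0,0,0.5,0.5,0.5,0.5,0.5]}'
python3 -m creep '{"translation":[[-1,3,0],[-2.5,8,0],[-4.5,14,-1],[-6,19.5,-1],[-7.7,24.3,-1],[-7.7,24.3,-1],[-7.7,24.3,-1]],"rot":[[0,0,0],[0,0,0],[0,0,0],[0,0,0],[0,0,0],[0,0,0],[0,0,0]],"fingers":[0.5,0.5,0.5,0.5,0.5,0.5,0.5]}'
python3 rm.py
```

```text
clock: 40.12
ee_pos: [0.5928, 0.0285, 0.1621]
orientation: [3.132, -0.24, -0.003]
ft_force: [0.1, 0.3, 0.7]
opening: 0.0427
grasp_force: 0.0
clock: 41.0
ee_pos: [0.481, -0.1999, 0.1714]
orientation: [-3.131, 0.241, -0.002]
ft_force: [0.6, 0.1, 0.7]
opening: 0.0427
grasp_force: 0.0
rider [(np.float64(-0.09777), 79), (np.float64(-0.09803), 50), (np.float64(-0.09801), 48), (np.float64(-0.09802), 50), (np.float64(-0.09814), 44)]
mark [(np.float64(-0.09771), 50), (np.float64(-0.09774), 71), (np.float64(-0.09788), 85), (np.float64(-0.09791), 97), (np.float64(-0.09786), 108), (np.float64(-0.09758), 118)]
```

Rider (−98.0) and mark (−97.9) are level and the handle is home.

```bash
python3 -c "
from station import arm
print(arm.close_job())"
```

```text
the job is handed in; nothing more can be done
None
```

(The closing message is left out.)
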